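# Pop the battery hatch of the charger with the green lamp

## Robot

A 6-joint arm with a two-finger parallel gripper is mounted at the origin on a cart in front of the work surface, level with it; the furniture and walls round the work are solid. World frame = base frame: x ahead of the robot, y to its left, z up, the work surface at z = 0. Lengths are in m, angles in rad, forces in N, time in s.
With the tool pointing down it reaches from about 0.3 to 0.875 m from the base axis. Payload 6.4 kg.
Tool frame: the origin (TCP) lies midway between the tips of the shut fingers; the grasp point (between the pads) lies 19 mm behind it; z points along the fingers, x is the direction in which the jaws open and shut, and the axes are right-handed (so a half turn about z gives the same grasp; the last joint's range is limited). The gripper opens to 85 mm and grips with 20 to 120 N. Pads are 22 mm wide; open, the fingers measure 114 mm over their backs; the gripper's body (76 mm by 85 mm) begins 54 mm behind the grasp point. The pads swing forward as they close: fully open they stand 13 mm farther back than shut.
Start: joints at [-1.319, 0.181, 1.607, -0, 1.354, -0.206], TCP at [0.254, -0.516, 0.231] pointing down, gripper open.
Joint ranges: [-2.99, 2.99], [-0.89, 2.07], [0.3, 2.58], [-1.14, 4.28], [0, 2.63], [-3.12, 3.12]. Speed limits (rad/s): [2.57, 2.57, 3.01, 3.14, 3.14, 3.14].

## Interface

Orientations are given as a rotation vector (axis times angle).
In Python, from workcell import robot gives the robot as it stands. The module is installed in compiled form; this text tells all that it offers.
- The arm moves only by the tool send_rows, never from a script. Its arguments are lists of equal length, an entry for each row: "travel": the shift along the tool's x, y, z in m, a list of three; "twist": the turn, a rotation vector about the tool's x, y, z in rad, a list of three; "grip": the finger opening in m, from 0 to 0.0854. In form: {"travel": [[x, y, z], ...], "twist": [[wx, wy, wz], ...], "grip": [grip, ...]}. A call has 1 to 8 rows; each row is the pose to reach, as a shift and turn from the pose commanded when the call began, along the tool's axes at that moment; what a row does not reach only later rows make up. A row lasts 1/10 s, in which the tool goes at most 50 mm and 8.59 degrees, less where a joint would pass 70% of its speed; a pose out of reach is approached as far as the arm can. A call with a gripper value outside its range is refused whole. The fingers move at their own pace and stop on an object; the grip force is fixed at half the most. Time passes only in rows, so rows that repeat a pose let the fingers close. It gives the time, the measured TCP pose, the force and the opening at its end, in the units of the state.
- robot.state(): the state, without advancing time (a new reading comes with each control period).
- robot.grab_frame(name): name is "scene" or "top"; returns a dict with "img" (480x640x3 uint8, red, green, blue), "camera_matrix" (3x3 intrinsics, pixels), "extrinsics" (4x4, takes a point from world to camera coordinates). Camera axes: x right, y down, z forward; pixel columns grow to the right and rows downward; lengths in m; the calibration is good to about 2 mm. A picture is of the moment at which its call begins. There is no depth.
- robot.close_job(): hands the job in, once; it reports no verdict.
The state is a dict: "time": time; "joint_positions": joint angles; "joint_vel": joint speeds; "effort": joint torques, N m; "tcp_pos": TCP position; "tool_rot": TCP orientation; "force": force on the tool from outside, world axes, zero at the start; "ft_torque": the same for the moment, N m; "grip_width": opening from 0.0 (shut) to 1.0 (fully open).
Only numpy, scipy, OpenCV 4.12 (cv2) and the standard library are available. Lean on these libraries where they do the work, as an engineer would, in place of code of your own. Each camera call takes 0.05 s, during which the arm holds its last target.

## Task

The charger with the green lamp has finished: open its battery lid by its push-push latch. With the fingertips press the ribbed spot at the front of that lid once, all the way down, then let go so that the lid springs up by itself, and leave it standing open with the hand clear of it. Do not grasp or lift anything, do not push the lid shut again, keep the charger with the red lamp shut, and leave the loose things where they lie.

Things in the scene. Friction and masses are not known exactly. Their poses are not given: they have to be found in the camera images.
- green_charger: battery charger fixed to the bench: pale grey housing 140 (x) x 96 (y) x 36 mm high, green lamp bar 44 x 10 mm on its front apron, dark grey lid. Origin: centre of its underside; x from the front (lamp) to the back (hinge), y along the lamp bar, z up. The lid, 92 x 88 x 6 mm, spans x = -40 mm (free edge) to 52 mm (hinge, at z = 44 mm); shut, its top is at z = 50 mm, 14 mm above the rim and apron.
- green_charger_hatch_spot (a point): light ribbed press spot (36 x 18 mm) on top of the lid of the green charger, 14 mm from the lid's front edge, 78 mm from its hinge. x axis along the lid to the hinge; it moves with the lid; 50.5 mm above the bench while shut, about 6.5 mm lower when pressed fully in.
- green_charger_hatch (a joint): lid of the green charger, rad about its back hinge: 0 shut and latched (within 0.015), -0.084 pressed in to the stop, 0.6 fully open (front edge 100 mm above the bench). Pressed to the stop (3 N on the spot, 2 to 3 more if fast) and let go, it springs to 0.6 in under 1 s and stays. Pressed less than -0.075 it returns to 0, latched. Pressed to the stop again once open, it latches shut again.
- green_charger_slider (a joint): hidden latch slider inside the green charger, m: 0 while latched, about -0.006 while the lid is pressed fully in, about +0.002 after the lid has popped; beyond +0.0045 only while the open lid is being pushed shut again. The hand never touches it.
- red_charger: the other one, to be left shut: battery charger fixed to the bench: pale grey housing 140 (x) x 96 (y) x 36 mm high, red lamp bar 44 x 10 mm on its front apron, dark grey lid. Origin: centre of its underside; x from the front (lamp) to the back (hinge), y along the lamp bar, z up. The lid, 92 x 88 x 6 mm, spans x = -40 mm (free edge) to 52 mm (hinge, at z = 44 mm); shut, its top is at z = 50 mm, 14 mm above the rim and apron.
- red_charger_hatch_spot (a point): light ribbed press spot (36 x 18 mm) on top of the lid of the red charger, 14 mm from the lid's front edge, 78 mm from its hinge. x axis along the lid to the hinge; it moves with the lid; 50.5 mm above the bench while shut, about 6.5 mm lower when pressed fully in.
- red_charger_hatch (a joint): lid of the red charger, rad about its back hinge: 0 shut and latched (within 0.015), -0.084 pressed in to the stop, 0.6 fully open (front edge 100 mm above the bench). It has the same push-push latch.
- battery_a: loose spare battery with a green wrap, 15 mm across, 50 mm long, lying in front of the chargers; origin under its centre, its length along y
- battery_b: a second one like it
- screwdriver: loose red-handled screwdriver, 193 mm long along y, 31 mm wide, 29 mm high, lying to the right of the chargers; origin under its middle
- pad_yellow: loose yellow note pad, 78 x 77 x 32 mm, lying behind the chargers; origin under its centre

How it is judged:
On the way, in this order (a step that is already met when the one before it is completed fails the run):
1. the fingers press the lid of the green-lamp charger in (value of joint green_charger_hatch below -0.06 rad and contact force between the fingers and green_charger above 0.5 N).
2. the lid springs open (value of joint green_charger_hatch above 0.5 rad), for 0.2 s.
At the end, for the whole second after the job is handed in: The lid of the green-lamp charger stands open (joint above 0.5 rad) and still (under 0.1 rad/s), the lid of the red-lamp charger is shut (within 0.03 rad), and the batteries, the screwdriver and the note pad lie within 20 mm of where they began (value of joint green_charger_hatch above 0.5 rad and velocity of joint green_charger_hatch between -0.1 and 0.1 rad/s and value of joint red_charger_hatch between -0.03 and 0.03 rad and distance of each of battery_a, battery_b, screwdriver, pad_yellow from where it was at the start of the episode below 0.02 m); the robot touches nothing.
It fails at once if the lid is pushed shut again after it has popped (value of joint green_charger_slider above 0.0045 m).
It fails at once if the lid of the red-lamp charger is pressed or opened (value of joint red_charger_hatch below -0.04 rad or value of joint red_charger_hatch above 0.05 rad).
It fails at once if a loose thing is shoved, lifted or carried (distance of any of battery_a, battery_b, screwdriver, pad_yellow from where it was at the start of the episode above 0.025 m).
It also fails if it takes over 32 s, if anything falls off the work surface, if the arm or the gripper's body presses on something with over 40 N, if the wrist force passes 120 N, or if a joint passes its speed limit or range.

## Working session

There is one attempt and no reset: what is moved stays moved. The work goes in short steps, Python scripts to look and compute and a tool call to move; the robot and the scene stay as the last step left them, time stands still between calls to the robot, and variables do not carry over. Pictures are saved under pics/ and viewed, and the job is handed in when it is done.

Besides the shell and the picture viewer there is one more tool, called after "Emit:" as a command line: name --argument value ..., lists and objects as JSON in quotes. send_rows: Moves the arm, as the interface text tells. Its arguments: {"type":"object","properties":{"travel":{"type":"array"},"twist":{"type":"array"},"grip":{"type":"array"}},"required":["travel","twist","grip"]}

```bash
mkdir -p pics
python3 - <<'E'
from workcell import robot
import cv2,numpy as np
s=robot.state();print({k:np.round(v,3) for k,v in s.items()})
for n in("scene","top"):
    f=robot.grab_frame(n);cv2.imwrite(f"pics/{n}0.png",f["img"][:,:,::-1]);np.savez(f"{n}0.npz",**f);print(n,f["camera_matrix"].round(1).tolist(),f["extrinsics"].round(3).tolist())
E
```

```text
{'time': np.float64(0.0), 'joint_positions': array([-1.319,  0.182,  1.608, -0.   ,  1.354, -0.206]), 'joint_vel': array([-0.001,  0.   ,  0.   ,  0.   , -0.002, -0.   ]), 'effort': array([-3.0000e-03, -4.4489e+01, -3.5133e+01, -1.0000e-03,  9.0000e-03,
       -0.0000e+00]), 'tcp_pos': array([ 0.254, -0.515,  0.23 ]), 'tool_rot': array([-2.666e+00,  1.659e+00,  2.000e-03]), 'force': array([ 0.777, -0.218, -0.605]), 'ft_torque': array([ 0.013,  0.002, -0.016]), 'grip_width': np.float64(1.0)}
scene [[550.8, 0.0, 310.3], [0.0, 550.8, 236.0], [0.0, 0.0, 1.0]] [[-0.79, -0.613, 0.022, 0.437], [-0.367, 0.443, -0.818, 0.319], [0.492, -0.654, -0.575, 0.696], [0.0, 0.0, 0.0, 1.0]]
top [[459.2, 0.0, 317.9], [0.0, 459.2, 242.3], [0.0, 0.0, 1.0]] [[-0.017, -1.0, -0.01, -0.073], [-0.983, 0.018, -0.184, 0.615], [0.184, 0.007, -0.983, 0.896], [0.0, 0.0, 0.0, 1.0]]
```

View pics/scene0.png

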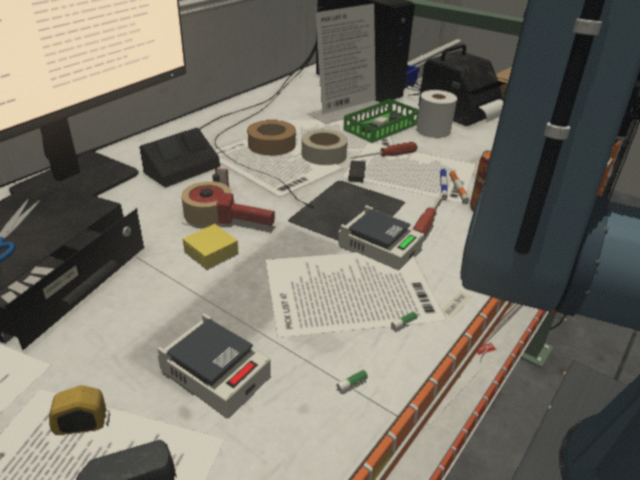

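View pics/top0.png

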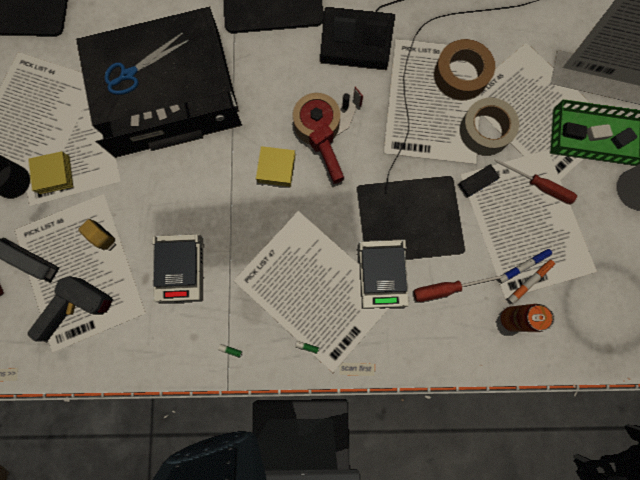

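The top view shows the green-lamp charger at about (384,275), with its lamp at (385,301) and its ribbed spot near (383,282). The red charger is at (177,268), and the screwdriver lies to the right of the green charger at (440,291). I'll enlarge that area to measure it.

```bash
cat > h.py <<'E'
import numpy as np,cv2
def ray(f,u,v,z):
    K=f["camera_matrix"];T=f["extrinsics"];R=T[:3,:3];t=T[:3,3]
    c=-R.T@t;d=R.T@np.linalg.inv(K)@[u,v,1]
    return c+d*(z-c[2])/d[2]
def proj(f,p):
    q=f["camera_matrix"]@(f["extrinsics"]@np.r_[p,1])[:3];return q[:2]/q[2]
E
python3 - <<'E'
from h import *
f=np.load("top0.npz");g=np.load("scene0.npz")
a=cv2.resize(f["img"][230:320,350:450],None,fx=6,fy=6,interpolation=cv2.INTER_CUBIC)
cv2.imwrite("pics/c1.png",a[:,:,::-1])
a=cv2.resize(g["img"][190:280,330:450],None,fx=6,fy=6,interpolation=cv2.INTER_CUBIC)
cv2.imwrite("pics/c2.png",a[:,:,::-1])
for n,im,z in(("top",f,.036),("scene",g,.036)):
    h=im["img"].astype(int);m=((h[...,1]>150)&(h[...,0]<100)&(h[...,2]<130)).astype(np.uint8)
    k,l,st,c=cv2.connectedComponentsWithStats(m)
    for i in range(1,k):
        if st[i,4]>30: print(n,c[i],st[i],ray(im,*c[i],.038).round(4))
E
```

```text
top [385.62195122 300.24390244] [376 298  20   5  82] [ 0.4927 -0.2212  0.038 ]
scene [406.35 241.15] [400 236  13  11  60] [ 0.4921 -0.221   0.038 ]
```

View pics/c1.png

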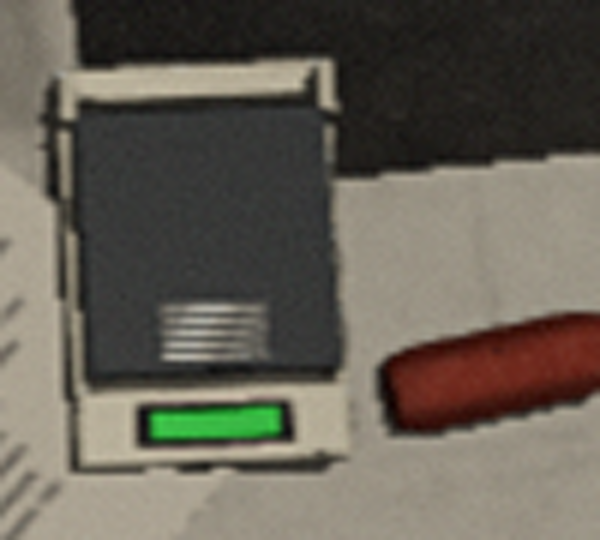

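View pics/c2.png

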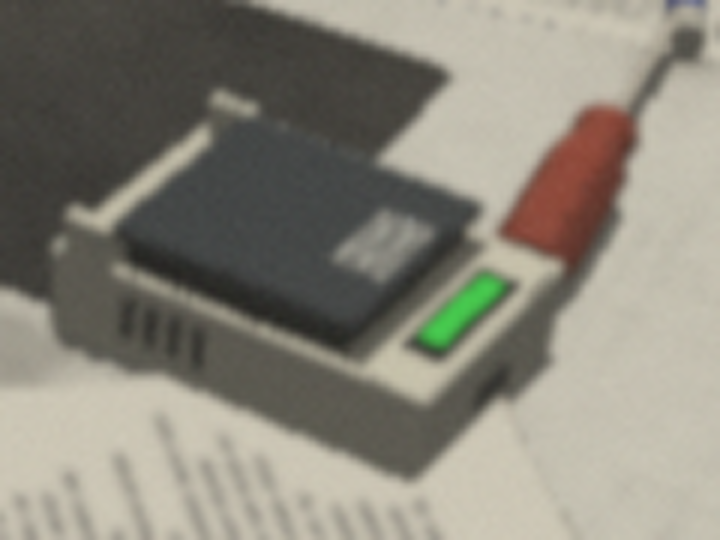

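Run:
```python
from h import *
from scipy.spatial.transform import Rotation as R
f=np.load("top0.npz");g=np.load("scene0.npz")
c=lambda u,v:((u+.5)/6+350-.5,(v+.5)/6+230-.5)
d=lambda u,v:((u+.5)/6+330-.5,(v+.5)/6+190-.5)
print("spot",ray(f,*c(213,331),.0505),ray(g,*d(383,246),.0505))
for n,p in dict(fl=(88,378),fr=(342,372),bl=(78,108),br=(332,108)).items(): print(n,ray(f,*c(*p),.05))
for n,p in dict(fl=(345,338),fr=(478,210),br=(262,118),bl=(125,228)).items(): print(n,"s",ray(g,*d(*p),.05))
from workcell import robot
s=robot.state();print(R.from_rotvec(s["tool_rot"]).as_matrix().round(3),s["tcp_pos"])
```

```text
spot [ 0.52358161 -0.21977254  0.0505    ] [ 0.5216132  -0.21953188  0.0505    ]
fl [ 0.50836454 -0.17658536  0.05      ]
fr [ 0.5088821  -0.26312535  0.05      ]
bl [ 0.6018508  -0.17641937  0.05      ]
br [ 0.60021424 -0.26443534  0.05      ]
fl s [ 0.50499532 -0.16879617  0.05      ]
fr s [ 0.50855939 -0.2584389   0.05      ]
br s [ 0.59398148 -0.26072008  0.05      ]
bl s [ 0.59220352 -0.1752795   0.05      ]
[[ 0.442 -0.897 -0.   ]
 [-0.897 -0.442  0.002]
 [-0.002 -0.    -1.   ]] [ 0.25404067 -0.51528817  0.23049144]
```

Both cameras agree on the spot, at about (0.5225, -0.2197), and the charger's yaw is close to 0. I'll move above it with the fingers shut.

Emit:
send_rows --travel '[[-0.0183,-0.0464,0],[-0.0366,-0.0929,0],[-0.0549,-0.1393,0],[-0.0733,-0.1858,0],[-0.0916,-0.2322,0],[-0.11,-0.2786,0],[-0.1282,-0.325,0],[-0.1465,-0.3715,0]]' --twist '[[0,0,0],[0,0,0],[0,0,0],[0,0,0],[0,0,0],[0,0,0],[0,0,0],[0,0,0]]' --grip '[0,0,0,0,0,0,0,0]'

```text
time: 0.9
tcp_pos: [0.5235, -0.2183, 0.231]
tool_rot: [2.668, -1.659, -0.001]
force: [-0.1, -0.3, 0.9]
grip_width: 0.002
```

Emit:
send_rows --travel '[[0,0,0.03],[0,0,0.06],[0,0,0.09],[0,0,0.12],[0,0,0.14],[0,0,0.14],[0,0,0.14]]' --twist '[[0,0,0],[0,0,0],[0,0,0],[0,0,0],[0,0,0],[0,0,0],[0,0,0]]' --grip '[0,0,0,0,0,0,0]'

```text
time: 1.6
tcp_pos: [0.5225, -0.2201, 0.0913]
tool_rot: [-2.668, 1.659, 0.001]
force: [-0.2, -0.6, 1.1]
grip_width: -0.001
```

Run:
```python
from workcell import robot
from h import *
s=robot.state();print({k:np.round(v,4) for k,v in s.items()})
f=robot.grab_frame("top");a=cv2.resize(f["img"][210:340,320:480],None,fx=5,fy=5,interpolation=cv2.INTER_CUBIC);b=a
g=robot.grab_frame("scene");a=cv2.resize(g["img"][150:290,300:480],None,fx=4,fy=4,interpolation=cv2.INTER_CUBIC)
cv2.imwrite("pics/t1.png",b[:590,:,::-1]);cv2.imwrite("pics/s1.png",a[:,:,::-1])
```

```text
{'time': np.float64(1.6), 'joint_positions': array([-0.608 ,  0.3288,  1.733 ,  0.    ,  1.0808,  0.505 ]), 'joint_vel': array([ 0.0008, -0.0295, -0.0266, -0.0019,  0.0003, -0.0002]), 'effort': array([ 3.97000e-02, -4.50588e+01, -2.86108e+01, -1.00000e-03,
        4.36000e-02, -0.00000e+00]), 'tcp_pos': array([ 0.5225, -0.2201,  0.0913]), 'tool_rot': array([-2.6675e+00,  1.6594e+00,  1.5000e-03]), 'force': array([-0.2125, -0.5958,  1.1016]), 'ft_torque': array([-0.0449,  0.0042,  0.0315]), 'grip_width': np.float64(-0.0008)}
```

View pics/t1.png

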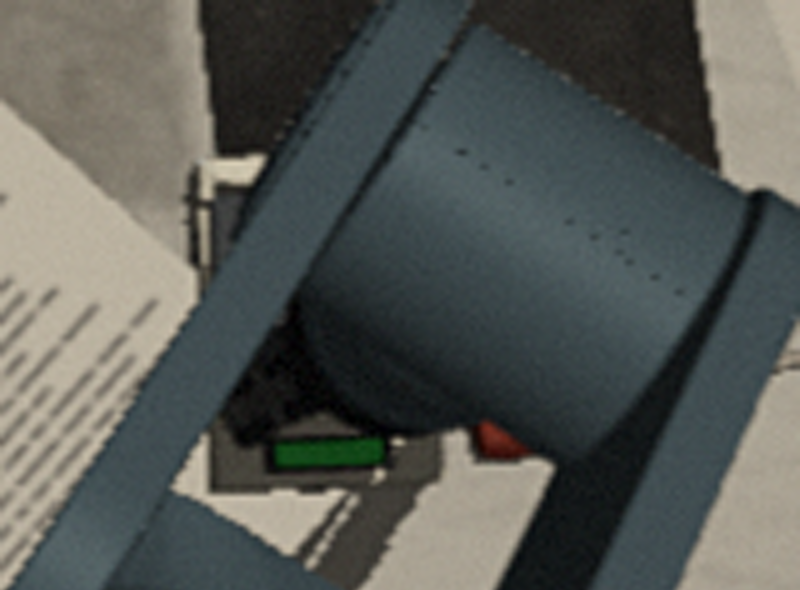

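View pics/s1.png

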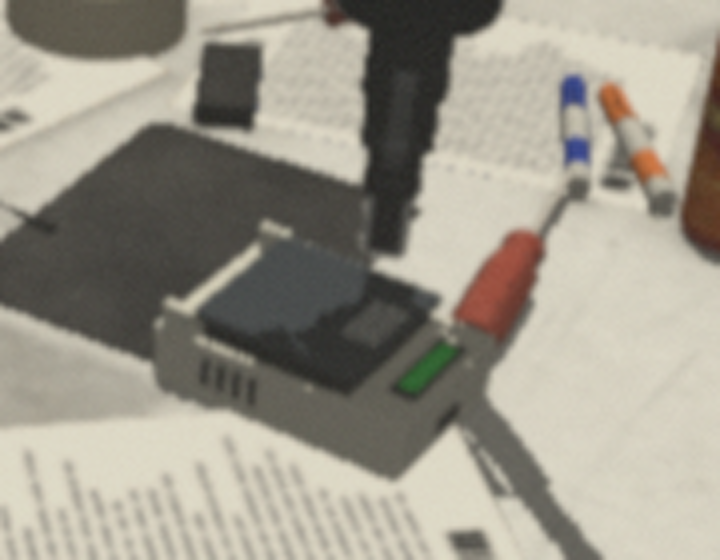

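The shut fingertips at crop (388,245) hang straight above the ribbed spot at (375,325). I'll lower them to just above the lid, then press in small steps.

Emit:
send_rows --travel '[[0,0,0.015],[0,0,0.03],[0,0,0.037],[0,0,0.037],[0,0,0.037]]' --twist '[[0,0,0],[0,0,0],[0,0,0],[0,0,0],[0,0,0]]' --grip '[0,0,0,0,0]'

```text
time: 2.2
tcp_pos: [0.5225, -0.22, 0.0539]
tool_rot: [-2.667, 1.659, 0.001]
force: [0.1, -0.7, -0.1]
grip_width: 0.0
```

Emit:
send_rows --travel '[[0,0,0.002],[0,0,0.004],[0,0,0.006],[0,0,0.007],[0,0,0.008],[0,0,0.008]]' --twist '[[0,0,0],[0,0,0],[0,0,0],[0,0,0],[0,0,0],[0,0,0]]' --grip '[0,0,0,0,0,0]'

```text
time: 2.8
tcp_pos: [0.5228, -0.2204, 0.0464]
tool_rot: [2.667, -1.659, 0.001]
force: [-0.3, -1.4, 2.8]
grip_width: -0.002
```

Contact made and about 4 mm in. I'll continue to the stop.

Emit:
send_rows --travel '[[0,0,0.001],[0,0,0.002],[0,0,0.003],[0,0,0.003]]' --twist '[[0,0,0],[0,0,0],[0,0,0],[0,0,0]]' --grip '[0,0,0,0]'

```text
time: 3.2
tcp_pos: [0.5228, -0.2204, 0.0438]
tool_rot: [2.667, -1.659, 0.001]
force: [-1.9, -0.4, 6.0]
grip_width: 0.004
```

Emit:
send_rows --travel '[[0,0,0.001],[0,0,0.0015],[0,0,0.0015]]' --twist '[[0,0,0],[0,0,0],[0,0,0]]' --grip '[0,0,0]'

```text
time: 3.5
tcp_pos: [0.5229, -0.2206, 0.0433]
tool_rot: [2.667, -1.659, 0.001]
force: [-5.0, 0.9, 14.7]
grip_width: -0.0
```

The force has jumped to 14.7 N and the fingers have stopped sinking, so the lid is at its stop. I'll let go quickly, moving up and then away to the front.

Emit:
send_rows --travel '[[0,0,-0.045],[0,0,-0.09],[0,0,-0.135],[-0.01,0.02,-0.175],[-0.03,0.06,-0.2],[-0.05,0.1,-0.2],[-0.05,0.1,-0.2],[-0.05,0.1,-0.2]]' --twist '[[0,0,0],[0,0,0],[0,0,0],[0,0,0],[0,0,0],[0,0,0],[0,0,0],[0,0,0]]' --grip '[0,0,0,0,0,0,0,0]'

```text
time: 4.3
tcp_pos: [0.4104, -0.2194, 0.2418]
tool_rot: [-2.666, 1.661, -0.001]
force: [0.1, -0.0, -0.5]
grip_width: 0.004
```

Emit:
send_rows --travel '[[0.03,0.03,0],[0.06,0.06,0],[0.09,0.09,0],[0.12,0.12,0],[0.12,0.12,0],[0.12,0.12,0],[0.12,0.12,0]]' --twist '[[0,0,0],[0,0,0],[0,0,0],[0,0,0],[0,0,0],[0,0,0],[0,0,0]]' --grip '[0,0,0,0,0,0,0]'

```text
time: 5.0
tcp_pos: [0.357, -0.3794, 0.241]
tool_rot: [-2.667, 1.658, 0.002]
force: [-0.4, -0.1, 0.0]
grip_width: -0.003
```

Run:
```python
from workcell import robot
from h import *
s=robot.state();print({k:np.round(v,4) for k,v in s.items()})
for n in("scene","top"):
    f=robot.grab_frame(n);cv2.imwrite(f"pics/{n}2.png",f["img"][:,:,::-1])
```

```text
{'time': np.float64(5.0), 'joint_positions': array([-1.0442e+00,  5.1600e-02,  1.7297e+00,  5.0000e-04,  1.3620e+00,
        6.7700e-02]), 'joint_vel': array([ 0.0122, -0.017 ,  0.0088, -0.0042,  0.0015, -0.0017]), 'effort': array([-7.67600e-01, -3.75009e+01, -3.55856e+01, -3.79000e-02,
       -3.44000e-02,  3.50000e-03]), 'tcp_pos': array([ 0.357 , -0.3794,  0.241 ]), 'tool_rot': array([-2.6673e+00,  1.6575e+00,  1.8000e-03]), 'force': array([-0.4064, -0.1005,  0.0329]), 'ft_torque': array([-0.0106,  0.0514, -0.0066]), 'grip_width': np.float64(-0.0028)}
```

View pics/scene2.png

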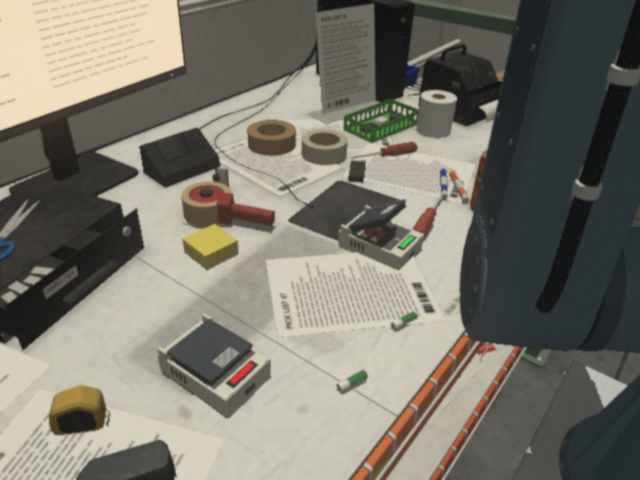

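View pics/top2.png

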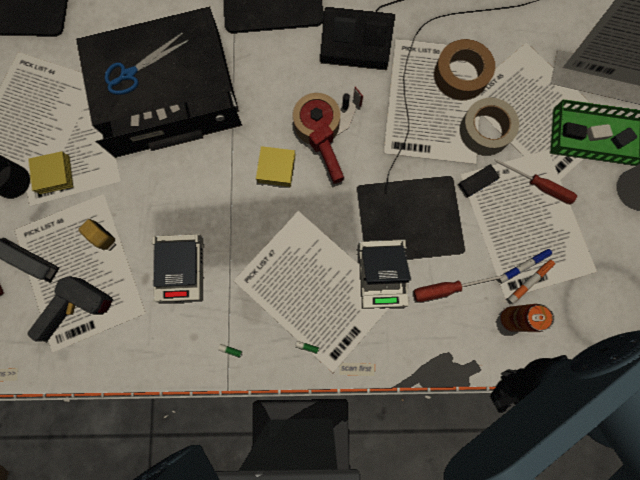

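The green lid stands open at (375,212) in the scene view. The red lid is shut, the loose things have not moved, and the hand is clear. I'll check the lid angle by projection, then hand in.

Run:
```python
from workcell import robot
from h import *
a=np.load("scene0.npz")
for n in("scene","top"):
    f=robot.grab_frame(n); img=f["img"].copy()
    x0={"scene":(330,180),"top":(345,230)}[n]
    s=7;c=cv2.resize(img[x0[1]:x0[1]+80,x0[0]:x0[0]+110],None,fx=s,fy=s,interpolation=cv2.INTER_CUBIC)
    for th,col in((.4,(255,0,0)),(.6,(255,255,0))):
        q=[]
        for y in(-.264,-.176):
            p=np.array([.6005-.092*np.cos(th)-.006*-np.sin(th),y,.044+.092*np.sin(th)+.006*np.cos(th)])
            q.append(tuple(((proj(f,p)-x0+.5)*s).astype(int).tolist()))
        cv2.line(c,q[0],q[1],col,1)
    cv2.imwrite(f"pics/chk_{n}.png",c[:,:,::-1])
    d=np.abs(f["img"].astype(int)-np.load(f"{n}0.npz")["img"]).max(2)
    R={"scene":dict(batA=(390,310,420,332),batB=(333,368,372,395),pad=(180,222,242,268),red=(155,315,275,415),drv=(420,200,440,235)),"top":dict(batA=(292,340,322,355),batB=(215,342,245,360),pad=(252,142,300,190),red=(150,232,205,305),drv=(412,272,500,302))}[n]
    print(n,{k:float(np.percentile(d[v[1]:v[3],v[0]:v[2]],97)) for k,v in R.items()})
```

```text
scene {'batA': 10.0, 'batB': 10.0, 'pad': 10.0, 'red': 10.0, 'drv': 10.0}
top {'batA': 9.0, 'batB': 10.0, 'pad': 10.0, 'red': 9.0, 'drv': 10.0}
```

View pics/chk_scene.png

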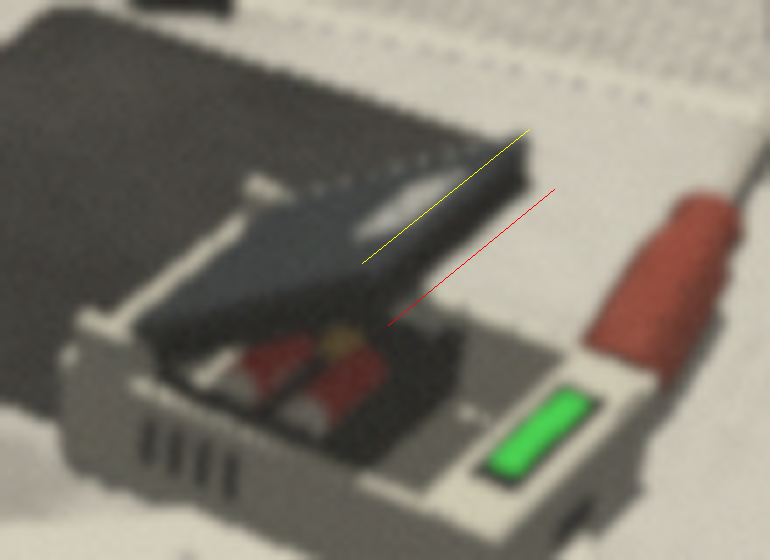

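View pics/chk_top.png

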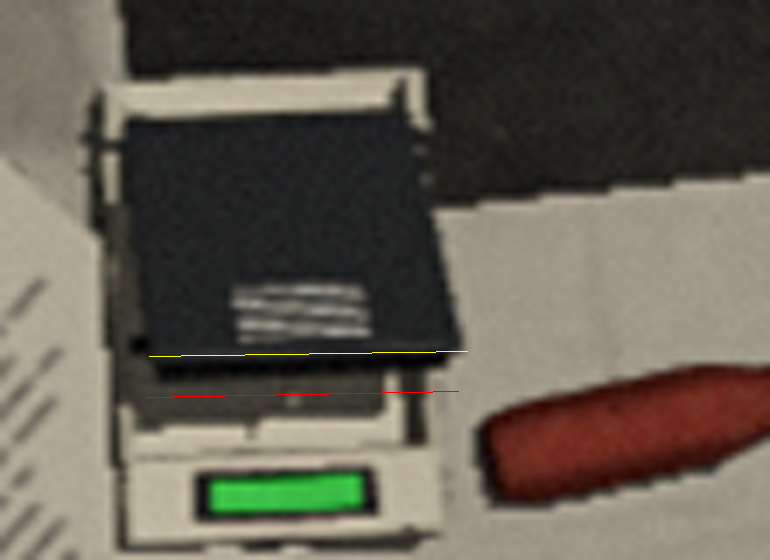

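In both views the lid's front edge lies on the yellow line drawn for 0.6 rad. Nothing else has changed beyond image noise, so I'm handing in.

```bash
python3 -c "
from workcell import robot
print(robot.close_job())"
```

```text
the job is handed in; nothing more can be done
None
```

The green-lamp charger's lid is open, and I've handed the job in. I pressed its ribbed spot once with the shut fingertips, down to the stop (TCP z 43 mm, 14.7 N). Then I let go quickly and drew the hand back to the front.

- **Lid angle:** in both camera views the lid's front edge lies on the line projected for 0.6 rad, well away from the one for 0.4 rad.
- **Rest of the scene:** the red charger, both batteries, the screwdriver handle and the note pad show only image noise compared with the first pictures.
- **Hand:** it is clear of everything, with about 0 N on the tool.

No check failed or disagreed. The run had taken about 5 s by then, and handing in gave no verdict.

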